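# Change the blade plate of a spiral slicer

### The job

Set the spiral slicer up for thick noodles: draw its carriage right back, lift out the ribbon plate (no teeth) and put it away fully down in the empty slot of the blade box, then push the coarse plate from the box (few teeth, widest grip) fully home in the slicer's blade frame, teeth facing the carriage. Finally slide the carriage fully forward again so that its spindle passes through the new plate. Leave the fine-toothed plate in its slot and the other things on the worktop undisturbed.

Things in the scene. Friction and masses are not known exactly. Their poses are not given: they have to be found in the camera images.
- slicer: Spiral vegetable slicer, grey, standing on suction feet and firmly fixed: base 128 mm wide (its x) and 290 mm long (its y), deck top 30 mm above the worktop. Origin: on the worktop under the middle of the base; x across, y along the slicer from the blade frame (at y = -112 mm) to the crank end, z up. Wall cupboards overhang the back of the worktop: lift plates no higher than needed.
- frame_seat (a point): Middle of the sill of the slicer's blade frame, where the middle of a plate's lower edge rests when home (30 mm above the worktop); axes as the slicer's. Two posts with upright edge grooves, 95 mm apart at their floors, 7 mm wide (y), straight to 73 mm above the sill, flared to 14 mm at 81 mm; they reach inwards to x = +-40 mm. A plate fully home is level with the post tops.
- carriage (a joint): Slide of the carriage along the slicer's y, in m: 0 = fully forward (spindle through the plate), 0.090 = fully back. It stays where left; 2 to 3 N moves it. The spindle (16 mm thick, tapered to 11 mm, 40 mm above the deck) is clear of the plate beyond 0.027; until then the plate cannot be lifted. Starts at 0 to 0.008.
- carriage_grip (a point): Middle of the push grip on the dark grey carriage: an upright fin 46 mm wide (slicer's x), 12 mm thick (y), standing free for 32 mm; the point lies 14 mm below its top, 124 mm above the worktop. It is 56.5 mm from the middle plane of the plate in the frame when the carriage is fully forward. Axes as the slicer's.
- blade_box: Dark grey open blade box, firmly fixed: 166 mm long (its y), 123 mm wide (its x), side walls 50 mm high. Three plate slots 56 mm apart along y; origin on the worktop under the middle slot, z up. Seen from the robot the left (+y) slot is empty at the start; coarse and fine plate stand in the other two in either order, teeth towards +y.
- slot_left (a point): Floor of the left (+y) slot of the blade box, where the middle of a plate's lower edge rests when fully down (8 mm above the worktop); axes as the box's. Edge grooves 7 mm wide and 95 mm apart, straight to 34 mm above this floor, flared mouths 14 mm wide at 42 mm above it.
- slot_middle (a point): The same point of the middle slot.
- slot_right (a point): The same point of the right (-y) slot.
- ribbon_plate: White upright plate 92 mm wide (x), 5 mm thick (y), 80 mm high (z), a 23 mm hole at its centre. On its top edge a flat grip 10 mm thick (y), 30 mm high (80 to 110 mm above the lower edge), 40 mm wide, the middle size. It has no teeth. About 60 g. Origin: middle of the lower edge. At the start it is home in the slicer's blade frame.
- coarse_plate: White upright plate 92 mm wide (x), 5 mm thick (y), 80 mm high (z), a 23 mm hole at its centre. On its top edge a flat grip 10 mm thick (y), 30 mm high (80 to 110 mm above the lower edge), 62 mm wide, the widest of the three. A row of 4 steel teeth 6 mm proud on its +y face. About 60 g. Origin: middle of the lower edge. At the start it stands in the middle or the right slot of the blade box.
- coarse_teeth (a point): Tips of the coarse plate's teeth, 8.5 mm from its middle plane on its +y face.
- fine_plate: White upright plate 92 mm wide (x), 5 mm thick (y), 80 mm high (z), a 23 mm hole at its centre. On its top edge a flat grip 10 mm thick (y), 30 mm high (80 to 110 mm above the lower edge), 24 mm wide, the narrowest. A row of 9 fine teeth on its +y face. About 60 g. Origin: middle of the lower edge. It stays in its slot of the blade box, the middle or the right one.
- salt_mill: Small shaker, 44 mm wide, 90 mm high, origin under its middle; bystander, leave alone.
- stem_glass: Clear stemmed glass, 95 mm wide, 124 mm high, origin under its foot; bystander.
- glass_cup: Clear glass cup with a handle, 103x136 mm, 88 mm high, origin under its middle; bystander.
- side_plate: Clear glass side plate, 188 mm wide, 19 mm high, origin under its middle; bystander.
- teaspoon: Teaspoon 132 mm long with a red handle, lying; origin at its middle; bystander.
- cake_fork: Cake fork 146 mm long with a red handle, lying; origin at its middle; bystander.
Things that resemble listed ones, but are neither listed nor needed, are in the scene too. Leave any orange or yellow look-alike of the coarse_plate alone.

How it is judged:
On the way, in this order (a step that is already met when the one before it is completed fails the run):
1. the carriage is drawn back (to within 10 mm of its stop) (value of joint carriage above 0.08 m), for 0.2 s.
2. the ribbon plate stands fully down in a slot of the blade box, within 3 mm of its floor (((x of ribbon_plate in the frame of slot_left between -0.006 and 0.006 m and z of ribbon_plate in the frame of slot_left between -0.003 and 0.003 m and angle between ribbon_plate's own z axis and vertical below 0.08 rad and y of ribbon_plate in the frame of slot_left between -0.006 and 0.006 m) or (x of ribbon_plate in the frame of slot_middle between -0.006 and 0.006 m and z of ribbon_plate in the frame of slot_middle between -0.003 and 0.003 m and angle between ribbon_plate's own z axis and vertical below 0.08 rad and y of ribbon_plate in the frame of slot_middle between -0.006 and 0.006 m) or (x of ribbon_plate in the frame of slot_right between -0.006 and 0.006 m and z of ribbon_plate in the frame of slot_right between -0.003 and 0.003 m and angle between ribbon_plate's own z axis and vertical below 0.08 rad and y of ribbon_plate in the frame of slot_right between -0.006 and 0.006 m))), for 0.2 s.
3. the coarse plate is fully home in the slicer's blade frame, within 3 mm of the sill, teeth towards the carriage (x of coarse_plate in the frame of frame_seat between -0.006 and 0.006 m and z of coarse_plate in the frame of frame_seat between -0.003 and 0.003 m and angle between coarse_plate's own z axis and vertical below 0.08 rad and y of coarse_plate in the frame of frame_seat between -0.005 and 0.005 m and y of coarse_teeth in the frame of frame_seat above 0.003 m), for 0.2 s.
At the end, for the whole second after the job is handed in: Coarse plate upright within 3 mm of the frame's sill, teeth to the carriage; carriage within 6 mm of fully forward; ribbon plate within 3 mm of the floor of a box slot; fine plate still down in its slot; all plates at rest (all of step 3 and ((x of ribbon_plate in the frame of slot_left between -0.006 and 0.006 m and z of ribbon_plate in the frame of slot_left between -0.003 and 0.003 m and angle between ribbon_plate's own z axis and vertical below 0.08 rad and y of ribbon_plate in the frame of slot_left between -0.006 and 0.006 m) or (x of ribbon_plate in the frame of slot_middle between -0.006 and 0.006 m and z of ribbon_plate in the frame of slot_middle between -0.003 and 0.003 m and angle between ribbon_plate's own z axis and vertical below 0.08 rad and y of ribbon_plate in the frame of slot_middle between -0.006 and 0.006 m) or (x of ribbon_plate in the frame of slot_right between -0.006 and 0.006 m and z of ribbon_plate in the frame of slot_right between -0.003 and 0.003 m and angle between ribbon_plate's own z axis and vertical below 0.08 rad and y of ribbon_plate in the frame of slot_right between -0.006 and 0.006 m)) and ((x of fine_plate in the frame of slot_middle between -0.006 and 0.006 m and z of fine_plate in the frame of slot_middle between -0.003 and 0.003 m and angle between fine_plate's own z axis and vertical below 0.08 rad and y of fine_plate in the frame of slot_middle between -0.006 and 0.006 m) or (x of fine_plate in the frame of slot_right between -0.006 and 0.006 m and z of fine_plate in the frame of slot_right between -0.003 and 0.003 m and angle between fine_plate's own z axis and vertical below 0.08 rad and y of fine_plate in the frame of slot_right between -0.006 and 0.006 m)) and value of joint carriage below 0.006 m and linear speed of each of ribbon_plate, coarse_plate, fine_plate below 0.01 m/s); the robot touches nothing.
It fails at once if the fine plate is lifted out of its slot (z of fine_plate in the frame of blade_box above 0.03 m).
It fails at once if a bystander (shaker, glass, cup, side plate, spoon or fork) is shifted by more than 30 mm (distance of any of salt_mill, stem_glass, glass_cup, side_plate, teaspoon, cake_fork from where it was at the start of the episode above 0.03 m).
It fails at once if a glass or the shaker is knocked over (angle between any of salt_mill, stem_glass, glass_cup's own z axis and vertical above 0.5 rad).
It also fails if it takes over 64 s, if anything falls off the work surface, if the arm or the gripper's body presses on something with over 40 N, if the wrist force passes 120 N, or if a joint passes its speed limit or range.

### The arm

A 6-joint arm with a two-finger parallel gripper is mounted at the origin on a cart in front of the work surface, level with it; the furniture and walls round the work are solid. World frame = base frame: x ahead of the robot, y to its left, z up, the work surface at z = 0. Lengths are in m, angles in rad, forces in N, time in s.
With the tool pointing down it reaches from about 0.3 to 0.775 m from the base axis. Payload 14.6 kg.
Tool frame: the origin (TCP) lies midway between the tips of the shut fingers; the grasp point (between the pads) lies 19 mm behind it (ctrl.grip_depth is the distance from the TCP to the grasp point, in m); z points along the fingers, x is the direction in which the jaws open and shut, and the axes are right-handed (so a half turn about z gives the same grasp; the last joint's range is limited). The gripper opens to 94 mm and grips with 3 to 60 N. Pads are 16 mm wide; open, the fingers measure 119 mm over their backs; the gripper's body (75 mm by 177 mm) begins 78 mm behind the grasp point.
Start: joints at [1.094, 0.3, 1.521, -0, 1.321, -0.067], TCP at [0.219, 0.504, 0.181] pointing down, gripper open.
Joint ranges: [-3.03, 3.03], [-0.79, 2.21], [0.23, 2.52], [-1.04, 4.18], [0, 3.07], [-2.55, 2.55]. Speed limits (rad/s): [2.22, 2.22, 2.57, 3.14, 3.14, 3.14].

### API

Orientations are given as [roll, pitch, yaw] about the fixed x, y, z axes, in that order (R = Rz(yaw) Ry(pitch) Rx(roll)).
In Python, from station import ctrl gives the robot as it stands.
- The arm moves only by the tool play_rows, never from a script. Its argument "steps" is a list that holds one entry, the list of rows, each a list of 7 numbers: the shift along the tool's x, y, z in cm, then the turn, a rotation vector about the tool's x, y, z in rad, then the opening, from 0 (shut) to 1 (fully open). In form: [[[x, y, z, ax, ay, az, hand], ...]]. A call has 1 to 20 rows; each row is the pose to reach, as a shift and turn from the pose measured when the call began, along the tool's axes at that moment; what a row does not reach only later rows make up. A row lasts 1/12 s, in which the tool goes at most 41.7 mm and 7.16 degrees, less where a joint would pass 70% of its speed; a pose out of reach is approached as far as the arm can. A call with a gripper value outside its range is refused whole. The fingers move at their own pace and stop on an object; "force" is the grip in N (left out, the last holds). Time passes only in rows, so rows that repeat a pose let the fingers close. It gives the time, the measured TCP pose, the force and the opening at its end, in the units of the state.
- ctrl.get_obs(): the state, without advancing time (a new reading comes with each control period).
- ctrl.camera(name): name is "side" or "top"; returns a dict with "frame" (480x640x3 uint8, blue, green, red), "fovy" (degrees; the focal length in pixels is half the picture's height over the tangent of half this angle, whatever the lens; pixels are square), "cx", "cy" (the principal point, pixels), "D" ([k1, k2, p1, p2, k3] as OpenCV has them; the pictures are not rectified), "world_to_cam" (4x4, takes a point from world to camera coordinates). Camera axes: x right, y up, looking along -z (the intrinsics and any distortion apply to the point x, -y, -z); pixel columns grow to the right and rows downward; lengths in m; the calibration is good to about 2 mm. A picture is of the moment at which its call begins. There is no depth.
- ctrl.hand_in(): hands the job in, once; it reports no verdict.
The state is a dict: "time_s": time; "qpos": joint angles; "joint_vel": joint speeds; "tau": joint torques, N m; "ee_pos": TCP position; "eef_rot": TCP orientation; "force": force on the tool from outside, world axes, zero at the start; "moment": the same for the moment, N m; "grip_width": finger opening in m.
Only numpy, scipy, OpenCV 4.12 (cv2) and the standard library are available. Lean on these libraries where they do the work, as an engineer would, in place of code of your own. Each camera call takes 0.05 s, during which the arm holds its last target. There are 200 camera calls.

## Working session

There is one attempt and no reset: what is moved stays moved. The work goes in short steps, Python scripts to look and compute and a tool call to move; the robot and the scene stay as the last step left them, time stands still between calls to the robot, and variables do not carry over. Pictures are saved under pics/ and viewed, about 8 in all and at most 12, crops included, and the job is handed in when it is done.

Besides the shell and the picture viewer there is one more tool, called after "Emit:" as name(argument=value, ...), one argument or row to a line, values as JSON. play_rows: Moves the arm, as the interface text tells. Its arguments: {"type":"object","properties":{"steps":{"type":"array"},"force":{"type":"number"}},"required":["steps"]}

```bash
ls; mkdir -p pics; cat > h.py <<'E'
from station import ctrl
import numpy as np, cv2
from scipy.spatial.transform import Rotation as R
def cam(n):
    c=ctrl.camera(n); f=240/np.tan(np.radians(c["fovy"])/2)
    c["K"]=np.array([[f,0,c["cx"]],[0,f,c["cy"]],[0,0,1]]); c["M"]=np.diag([1,-1,-1,1])@np.array(c["world_to_cam"]); c["D"]=np.array(c["D"],float); return c
def ray(c,uv):
    p=cv2.undistortPoints(np.array([[uv]],float),c["K"],c["D"])[0,0]
    r=c["M"][:3,:3]; o=-r.T@c["M"][:3,3]; return o, r.T@np.array([p[0],p[1],1])
def atz(c,uv,z):
    o,d=ray(c,uv); return o+d*(z-o[2])/d[2]
def tri(c1,uv1,c2,uv2):
    o1,d1=ray(c1,uv1);o2,d2=ray(c2,uv2)
    s=np.linalg.lstsq(np.c_[d1,-d2],o2-o1,rcond=None)[0]
    a=o1+d1*s[0];b=o2+d2*s[1]; return (a+b)/2, np.linalg.norm(a-b)
def proj(c,P):
    return cv2.projectPoints(np.array(P,float).reshape(-1,3),cv2.Rodrigues(c["M"][:3,:3])[0],c["M"][:3,3],c["K"],c["D"])[0][:,0]
E
python3 - <<'E'
from h import *
import pickle
for n in("side","top"):
    c=cam(n); cv2.imwrite(f"pics/{n}0.png",c["frame"]); pickle.dump(c,open(n+"0.pkl","wb"))
    o,_=ray(c,(320,240)); print(n,o,c["fovy"],c["D"],[atz(c,p,0).round(3) for p in((0,0),(640,0),(0,480),(640,480),(320,240))])
print(ctrl.get_obs())
E
```

```text
pics
side [ 0.04399426 -1.92878969  1.34283028] 42.96411002388258 [-0.09868869  0.          0.          0.          0.        ] [array([-1.566,  6.075,  0.   ]), array([5.391, 3.737, 0.   ]), array([-0.509, -0.812,  0.   ]), array([ 1.083, -1.273,  0.   ]), array([0.606, 0.048, 0.   ])]
top [ 0.2648016  -0.09921682  1.50576029] 54.12447268663607 [-0.05088309  0.          0.          0.          0.        ] [array([1.473, 1.114, 0.   ]), array([ 1.501, -1.315,  0.   ]), array([-0.201,  0.875,  0.   ]), array([-0.189, -1.099,  0.   ]), array([ 0.559, -0.103,  0.   ])]
{'time_s': 0.1, 'qpos': array([ 1.09441699e+00,  3.00382727e-01,  1.52149254e+00, -1.11570501e-05,
        1.32067400e+00, -6.65991070e-02]), 'joint_vel': array([ 0.0005046 , -0.00184775, -0.00127397,  0.00036452, -0.00015529,
        0.00018528]), 'tau': array([ 1.97765985e-03, -5.32641506e+01, -3.53281760e+01,  7.09506590e-02,
        2.34438863e-02, -5.54932228e-05]), 'ee_pos': array([0.21901882, 0.504248  , 0.18087227]), 'eef_rot': array([-3.14153977e+00,  9.55208347e-04,  1.16101889e+00]), 'force': array([ 0.69013831, -0.07868839,  0.52562181]), 'moment': array([ 0.01612552, -0.02696965, -0.02903028]), 'grip_width': 0.09402413057145355}
```

View pics/top0.png

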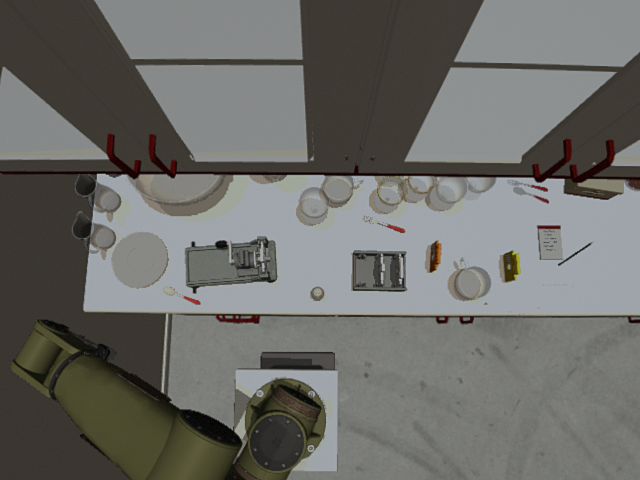

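View pics/side0.png

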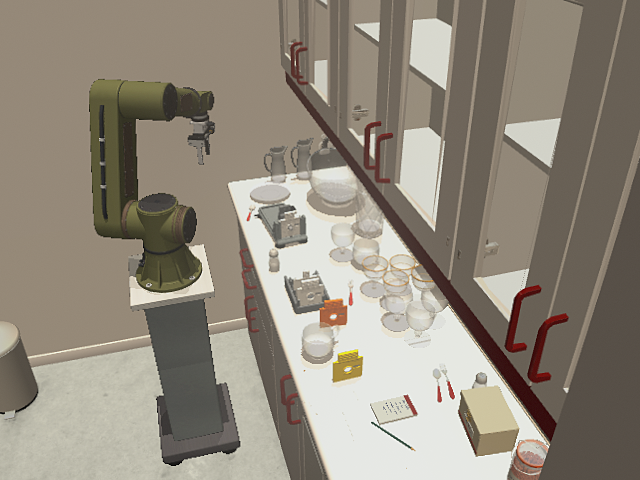

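The top view shows the slicer at about (231,262), with its blade frame at the right end near (265,258). The blade box is at (380,271), with plates in its middle and right slots and the left slot empty. The orange (434,256) and yellow (511,265) plates outside the box are the decoys. Next I'll make enlarged crops.

```bash
python3 - <<'E'
import pickle,cv2,numpy as np
t=pickle.load(open("top0.pkl","rb"))["frame"];s=pickle.load(open("side0.pkl","rb"))["frame"]
def crop(im,u,v,w,h): return cv2.resize(im[v:v+h,u:u+w],(400,300),interpolation=cv2.INTER_CUBIC)
a=np.vstack([np.hstack([crop(t,180,225,100,75),crop(t,340,235,80,60)]),np.hstack([crop(s,245,190,80,60),crop(s,275,260,80,60)])])
cv2.imwrite("pics/crop0.png",a)
E
```

```text
(no output)
```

View pics/crop0.png

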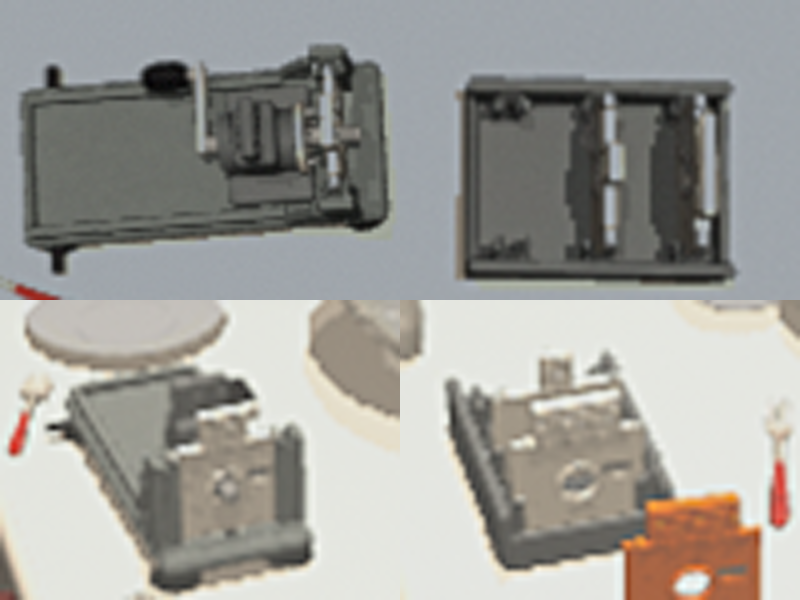

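The side crop shows a wide grip on the front (right-slot) plate at about (310,281) in the side view, so that is the coarse plate. The narrow grip behind it, in the middle slot, is the fine plate. The ribbon plate stands in the slicer frame at about (289,222). Next come finer measurements.

```bash
python3 - <<'E'
from h import *
import pickle
from scipy.optimize import minimize
t=pickle.load(open("top0.pkl","rb"));s=pickle.load(open("side0.pkl","rb"))
g=cv2.cvtColor(t["frame"],cv2.COLOR_BGR2GRAY).astype(float)
print("bg",g[245,345],g[300,380],"box",g[270,360],g[253,380])
# box silhouette fit
u0,v0,w,h=340,240,78,62
m=np.clip((g[v0:v0+h,u0:u0+w]-60)/(150-60),0,1)
hsv=cv2.cvtColor(t["frame"],cv2.COLOR_BGR2HSV)[v0:v0+h,u0:u0+w]
m=1-m
m[8:-10,18:-14]=1
def mask(p):
    x,y,a=p; c,sn=np.cos(a),np.sin(a)
    P=[[x+c*i-sn*j,y+sn*i+c*j,z] for i in(-.0615,.0615) for j in(-.083,.083) for z in(0,.05)]
    q=(proj(t,P)-[u0,v0]+.5)*8-.5
    im=np.zeros((h*8,w*8),np.uint8); hl=cv2.convexHull((q*16).astype(np.float32)).astype(np.int32)
    cv2.fillConvexPoly(im,hl,255,shift=4); return cv2.resize(im,(w,h),interpolation=cv2.INTER_AREA)/255.
p0=np.r_[atz(t,(379.5,271),.03)[:2],0.]
best=min((minimize(lambda p:((mask(p)-m)**2).sum(),p0+[0,0,a],method="Nelder-Mead",options=dict(initial_simplex=p0+[0,0,a]+np.array([[0,0,0],[.01,0,0],[0,.01,0],[0,0,.05]]))) for a in(-.05,.05)),key=lambda r:r.fun)
print("box",best.x,best.fun)
np.save("box.npy",best.x)
for n,q in(("handleL",((137,172),(293,75))),):
    pass
big=cv2.resize(t["frame"][225:300,182:282],(800,600),interpolation=cv2.INTER_LANCZOS4)
for k in range(0,100,10): cv2.putText(big,str(182+k),(k*8,10),0,.35,(0,0,255)); cv2.line(big,(k*8,12),(k*8,18),(0,0,255))
for k in range(0,75,10): cv2.putText(big,str(225+k),(0,k*8+4),0,.35,(0,0,255))
cv2.imwrite("pics/slt.png",big)
b2=cv2.resize(s["frame"][190:320,240:340],(770,1000),interpolation=cv2.INTER_LANCZOS4)
a=cv2.resize(s["frame"][195:250,250:315],(0,0),fx=9,fy=9,interpolation=cv2.INTER_LANCZOS4)
for k in range(0,65,5): cv2.putText(a,str(250+k),(k*9,8),0,.3,(0,0,255)); 
for k in range(0,55,5): cv2.putText(a,str(195+k),(0,k*9+4),0,.3,(0,0,255))
cv2.imwrite("pics/sls.png",a)
E
```

```text
bg 166.0 164.0 box 107.0 88.0
box [ 0.45597333 -0.28752656 -0.00965629] 189.359583066342
```

View pics/slt.png

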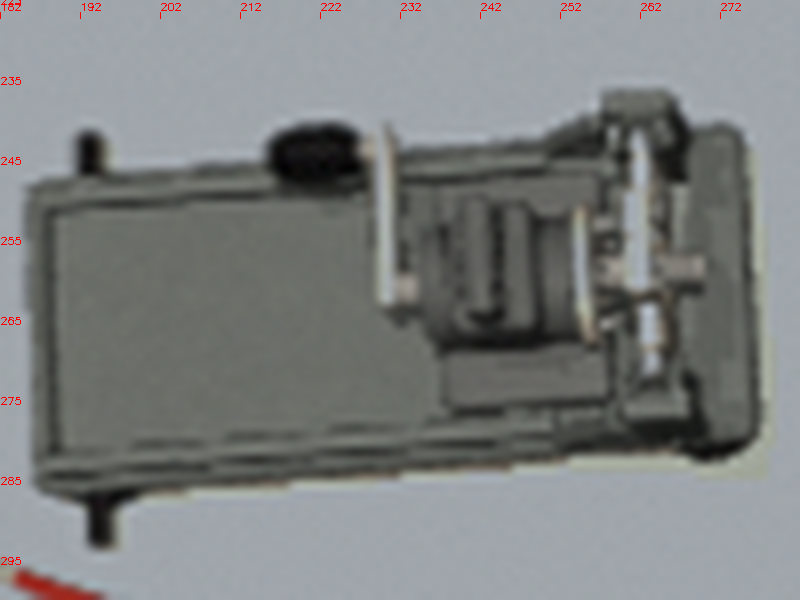

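View pics/sls.png

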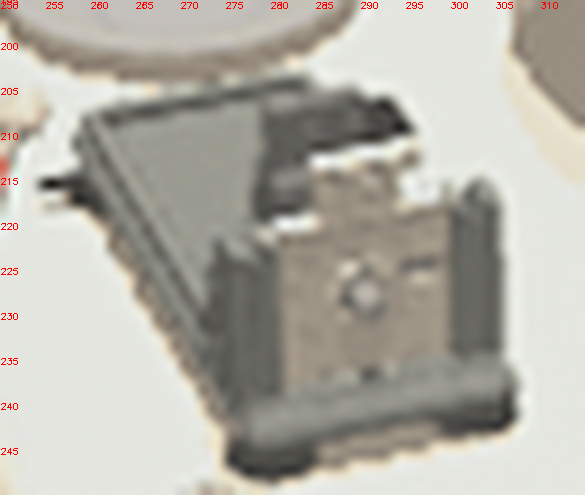

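The enlarged top view shows the plate strip from about (637,135) to (652,372) in zoomed pixels. The fin is at about (476,258) and the crank arm at px x≈385. In the side view the ribbon tab's front top edge runs from (315,172) to (395,160), zoomed. Next I'll turn these into positions.

```bash
python3 - <<'E'
from h import *
import pickle
from scipy.optimize import minimize
t=pickle.load(open("top0.pkl","rb"));s=pickle.load(open("side0.pkl","rb"))
g=cv2.cvtColor(t["frame"],cv2.COLOR_BGR2GRAY).astype(float)
u0,v0,w,h=340,240,78,62
m=np.clip((160-g[v0:v0+h,u0:u0+w])/50,0,1); m[14:-14,15:-14]=1
def mask(p,L=.0615,W=.083,H=.05):
    x,y,a=p; c,sn=np.cos(a),np.sin(a)
    P=[[x+c*i-sn*j,y+sn*i+c*j,z] for i in(-L,L) for j in(-W,W) for z in(0,H)]
    q=(proj(t,P)-[u0,v0]+.5)*8-.5
    im=np.zeros((h*8,w*8),np.uint8); hl=cv2.convexHull((q*16).astype(np.float32)).astype(np.int32)
    cv2.fillConvexPoly(im,hl,255,shift=4); return cv2.resize(im,(w,h),interpolation=cv2.INTER_AREA)/255.
p0=np.r_[atz(t,(379.5,271),.03)[:2],0.]
for H in(.05,.04):
  best=min((minimize(lambda p:((mask(p,H=H)-m)**2).sum(),p0,method="Nelder-Mead",options=dict(initial_simplex=p0+[0,0,a]+np.array([[0,0,0],[.01,0,0],[0,.01,0],[0,0,.05]]))) for a in(-.05,.05)),key=lambda r:r.fun)
  print("box",H,best.x.round(4),best.fun)
  if H==.05: np.save("box.npy",best.x)
T=lambda x,y:(182+(x+.5)/8-.5,225+(y+.5)/8-.5)
S=lambda x,y:(250+(x+.5)/9-.5,195+(y+.5)/9-.5)
def seg(a,b,z):
    A,B=atz(t,T(*a),z),atz(t,T(*b),z); d=A-B
    print((A+B)[:2].round(4)/2,"len",np.linalg.norm(d).round(4),"ang",np.degrees(np.arctan2(d[1],d[0])).round(2))
seg((637,135),(652,372),.11)          # plate top -> slicer x dir
seg((645,185),(652,290),.14)
seg((28,188),(545,135),.03);seg((38,485),(690,447),.03); seg((742,130),(760,440),.03); seg((28,188),(38,485),.03)
seg((476,197),(482,322),.138); seg((388,150),(385,305),.12)
print("tab top",tri(t,T(651,238),s,S(356,166)))
print("knob",tri(t,T(318,152),s,S(375,120)))
print("cupboard handle",tri(t,(176,174),s,(293,73)),tri(t,(535,175),s,(372,176)), tri(t,(356,172),s,(372,176)))
for z in(.3,.4,.5,.6): print(z,atz(t,(320,174),z).round(3))
E
```

```text
box 0.05 [ 0.4562 -0.288  -0.0173] 12.274536409073434
box 0.04 [ 0.4569 -0.2887 -0.0202] 26.249392233756247
[0.48645 0.071  ] len 0.0905 ang 5.35
[0.48745 0.06605] len 0.0393 ang 5.53
[0.5348 0.2253] len 0.2078 ang 96.46
[0.41315 0.1889 ] len 0.2575 ang 93.92
[0.48705 0.0381 ] len 0.1247 ang 4.75
[0.4637  0.32295] len 0.1193 ang 5.4
[0.479   0.12855] len 0.0467 ang 4.96
[0.49365 0.1667 ] len 0.0588 ang 1.42
tab top (array([0.48718949, 0.06555302, 0.13678572]), np.float64(0.0010946604594833228))
knob (array([0.52852478, 0.20310521, 0.07656521]), np.float64(0.003154879844583576))
cupboard handle (array([0.55069589, 0.17457227, 0.65416116]), np.float64(0.012129996023775734)) (array([ 0.5852583 , -0.54784277,  0.58488198]), np.float64(0.0025397896935608444)) (array([ 0.69054085, -0.19715213,  0.38443041]), np.float64(0.061697530584543206))
0.3 [ 0.681 -0.101  0.3  ]
0.4 [ 0.647 -0.101  0.4  ]
0.5 [ 0.612 -0.101  0.5  ]
0.6 [ 0.578 -0.1    0.6  ]
```

```bash
cat >> h.py <<'E'
def go(*targets):  # targets: (x,y,z,yaw) world -> tool-frame row, all from present pose
    o=ctrl.get_obs(); p=np.array(o["ee_pos"]); r=R.from_euler("xyz",o["eef_rot"])
    print("t",round(o["time_s"],2),"p",p.round(4),"rot",np.round(o["eef_rot"],4),"F",np.round(o["force"],1),"w",round(o["grip_width"],4))
    for q in targets:
        d=r.inv().apply(np.array(q[:3])-p)*100; w=(r.inv()*R.from_euler("xyz",[np.pi,0,q[3]])).as_rotvec()
        print(q,"->",d.round(2),w.round(3))
E
python3 -c "
from h import *
go((.481,.1286,.19,.091),(.481,.1286,.112,.091))"
```

```text
t 0.1 p [0.219  0.5042 0.1809] rot [-3.1415e+00  1.0000e-03  1.1610e+00] F [ 0.7 -0.1  0.5] w 0.094
(0.481, 0.1286, 0.19, 0.091) -> [-24.02  39.    -0.89] [0.00e+00 1.00e-03 1.07e+00]
(0.481, 0.1286, 0.112, 0.091) -> [-24.01  39.     6.91] [0.00e+00 1.00e-03 1.07e+00]
```

Emit:
play_rows(
  steps=[
    [[-24,39,-0.9,0,0,1.07,0.9],[-24,39,-0.9,0,0,1.07,0.9],[-24,39,-0.9,0,0,1.07,0.9],[-24,39,-0.9,0,0,1.07,0.9],[-24,39,-0.9,0,0,1.07,0.9],[-24,39,-0.9,0,0,1.07,0.9],[-24,39,-0.9,0,0,1.07,0.9],[-24,39,-0.9,0,0,1.07,0.9],[-24,39,-0.9,0,0,1.07,0.9],[-24,39,-0.9,0,0,1.07,0.9],[-24,39,-0.9,0,0,1.07,0.9],[-24,39,-0.9,0,0,1.07,0.9],[-24,39,-0.9,0,0,1.07,0.9],[-24,39,-0.9,0,0,1.07,0.9],[-24,39,-0.9,0,0,1.07,0.9]],
  ],
  force=12,
)

```text
time_s: 1.35
ee_pos: [0.4805, 0.1297, 0.19]
eef_rot: [3.141, 0.001, 0.092]
force: [0.1, -0.3, 0.2]
grip_width: 0.085
```

```bash
python3 -c "
from h import *
go((.481,.1286,.13,.091),(.481,.1286,.112,.091))
t=cam('top');s=cam('side')
print(proj(t,[[.481,.1286,.138]]),proj(s,[[.481,.1286,.138]]))
a=np.hstack([cv2.resize(t['frame'][225:300,190:290],(400,300)),cv2.resize(s['frame'][160:250,245:325],(400,450))[:300]])
cv2.imwrite('pics/a1.png',np.vstack([a,]))
"
```

```text
t 1.35 p [0.4805 0.1297 0.19  ] rot [3.1408e+00 9.0000e-04 9.2200e-02] F [ 0.1 -0.3  0.2] w 0.085
(0.481, 0.1286, 0.13, 0.091) -> [0.04 0.1  6.  ] [0.001 0.001 0.001]
(0.481, 0.1286, 0.112, 0.091) -> [0.04 0.1  7.8 ] [0.001 0.001 0.001]
[[241.44706541 256.31221179]] [[283.96911047 205.17515546]]
```

View pics/a1.png

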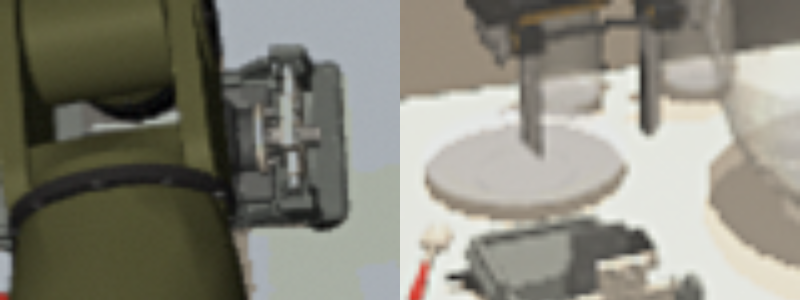

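The fingers straddle the area above the slicer, but the arm blocks the top view of the fin. I'll descend, watching the force, and close on the fin.

Emit:
play_rows(
  steps=[
    [[0,0.1,3,0,0,0,0.9],[0,0.1,5,0,0,0,0.9],[0,0.1,6.5,0,0,0,0.9],[0,0.1,7.2,0,0,0,0.9],[0,0.1,7.6,0,0,0,0.9],[0,0.1,7.6,0,0,0,0.9]],
  ],
)

```text
time_s: 1.95
ee_pos: [0.4805, 0.1291, 0.114]
eef_rot: [3.141, 0.001, 0.094]
force: [-0.4, -0.0, -0.1]
grip_width: 0.0848
```

Emit:
play_rows(
  steps=[
    [[0,0,0,0,0,0,0.3],[0,0,0,0,0,0,0.3],[0,0,0,0,0,0,0.3],[0,0,0,0,0,0,0.3],[0,0,0,0,0,0,0.3],[0,0,0,0,0,0,0.3],[0,0,0,0,0,0,0.3],[0,0,0,0,0,0,0.3]],
  ],
)

```text
time_s: 2.62
ee_pos: [0.4806, 0.1292, 0.1142]
eef_rot: [3.141, 0.0, 0.094]
force: [1.0, -0.7, 0.9]
grip_width: 0.035
```

```bash
python3 -c "
from h import *
go((.4725,.2235,.1135,.091)); print(np.round(ctrl.get_obs()['moment'],2))"
```

```text
t 2.62 p [0.4806 0.1292 0.1142] rot [3.1408e+00 3.0000e-04 9.3500e-02] F [ 1.  -0.7  0.9] w 0.035
(0.4725, 0.2235, 0.1135, 0.091) -> [ 0.07 -9.47  0.06] [0.001 0.    0.003]
[-0.05 -0.05  0.02]
```

```bash
python3 -c "
from h import *
s=cam('side')
cv2.imwrite('pics/a2.png',cv2.resize(s['frame'][180:250,250:320],(600,600),interpolation=cv2.INTER_CUBIC))
for z in(.114,.138): print((proj(s,[[.4806-.0028,.1292,z]])-[250,180]+.5)*600/70)
print((proj(s,[[.487,.069,.14],[.487,.069,.11]])-[250,180]+.5)*600/70)
"
```

```text
[[290.40803818 265.24570692]]
[[288.41729079 220.45028873]]
[[338.27003622 277.14007923]
 [340.47274723 333.80784869]]
```

View pics/a2.png

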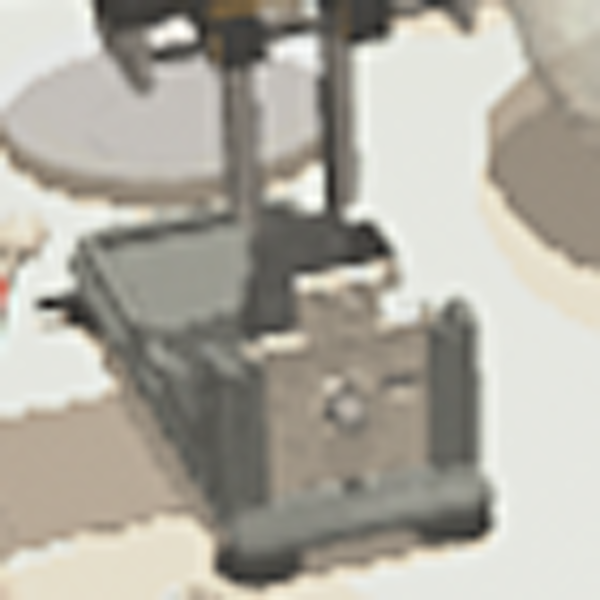

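Emit:
play_rows(
  steps=[
    [[0,0,0,0,0,0,0.2],[0,0,0,0,0,0,0.2],[0,0,0,0,0,0,0.2]],
  ],
)

```text
time_s: 2.92
ee_pos: [0.4806, 0.1291, 0.1142]
eef_rot: [3.141, 0.0, 0.094]
force: [0.1, 0.2, 0.9]
grip_width: 0.0189
```

```bash
python3 - <<'E'
from h import *
import pickle
t=pickle.load(open("top0.pkl","rb"));s=pickle.load(open("side0.pkl","rb"))
def draw(c,im,sc,off,y,x0,col):
    for z in(.106,.138):
        P=[[x0+i*.996-j*.0906,y+i*.0906+j*.996,z] for i,j in((-.023,-.006),(.023,-.006),(.023,.006),(-.023,.006))]
        cv2.polylines(im,[((proj(c,P)-off+.5)*sc-.5).round().astype(int)],True,col,1)
def mk(c,u,v,w,h,sc):
    im=cv2.resize(c["frame"][v:v+h,u:u+w],(w*sc,h*sc),interpolation=cv2.INTER_CUBIC)
    draw(c,im,sc,(u,v),.1286,.481,(0,0,255)); draw(c,im,sc,(u,v),.1137,.482,(0,255,0)); return im
a=mk(t,225,240,40,60,10); b=mk(s,270,195,40,60,10)
cv2.imwrite("pics/a3.png",np.hstack([a,b]))
go()
E
```

```text
t 2.92 p [0.4806 0.1291 0.1142] rot [3.1408e+00 4.0000e-04 9.3500e-02] F [0.1 0.2 0.9] w 0.0189
```

View pics/a3.png

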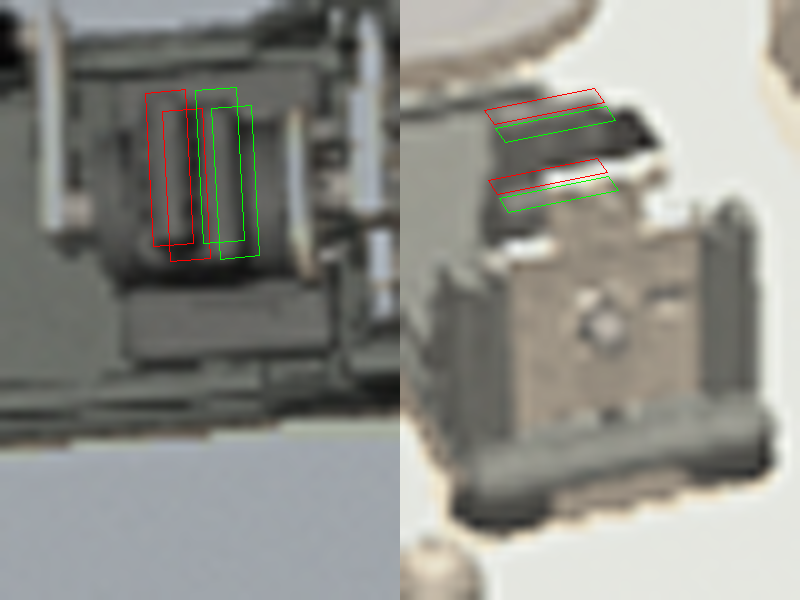

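Pads still free at 19 mm opening, so they missed the fin. The side view shows the carriage hiding the tips, so the fin may be on the −y side. I'll feel for it gently in that direction.

Emit:
play_rows(
  steps=[
    [[0,0.2,0,0,0,0,0.2],[0,0.4,0,0,0,0,0.2],[0,0.6,0,0,0,0,0.2],[0,0.6,0,0,0,0,0.2]],
  ],
)

```text
time_s: 3.25
ee_pos: [0.4812, 0.1228, 0.1142]
eef_rot: [3.141, 0.0, 0.093]
force: [0.0, -0.3, -0.1]
grip_width: 0.0188
```

```bash
python3 - <<'E'
from h import *
go()
s=cam("side")
cv2.imwrite("pics/a4.png",cv2.resize(s["frame"][190:230,265:315],(800,640)[0:2],interpolation=cv2.INTER_CUBIC)[:600])
E
```

```text
t 3.25 p [0.4812 0.1228 0.1142] rot [3.1407e+00 5.0000e-04 9.3200e-02] F [ 0.  -0.3 -0.1] w 0.0188
```

View pics/a4.png

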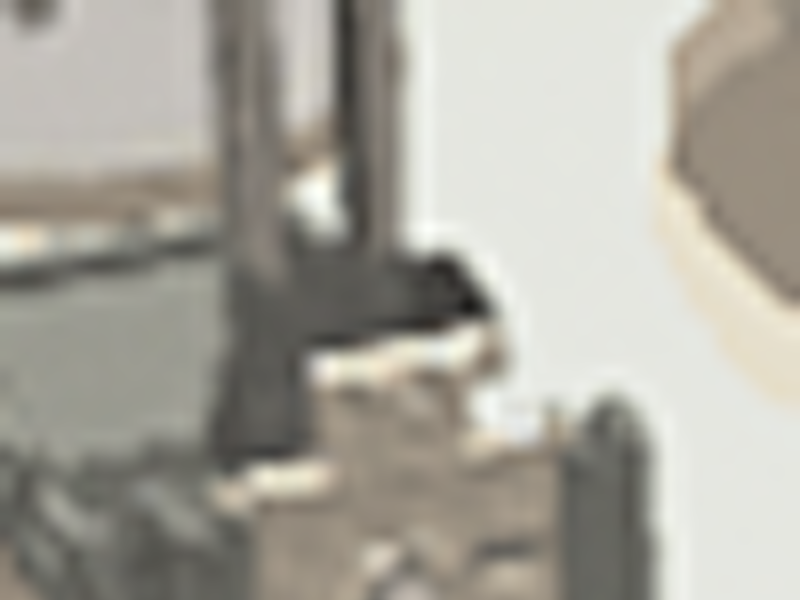

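Both fingers vanish behind the dark carriage at about pic y 250–275, so the fin is in front of them, on the −y side. I'll continue feeling that way.

Emit:
play_rows(
  steps=[
    [[0,0.15,0,0,0,0,0.2],[0,0.3,0,0,0,0,0.2],[0,0.45,0,0,0,0,0.2],[0,0.45,0,0,0,0,0.2]],
  ],
)

```text
time_s: 3.63
ee_pos: [0.4816, 0.1181, 0.1142]
eef_rot: [3.141, 0.001, 0.093]
force: [-0.7, -0.4, 0.8]
grip_width: 0.0187
```

Emit:
play_rows(
  steps=[
    [[0,0.2,0,0,0,0,0.2],[0,0.4,0,0,0,0,0.2],[0,0.5,0,0,0,0,0.2],[0,0.5,0,0,0,0,0.2]],
  ],
)

```text
time_s: 3.97
ee_pos: [0.4821, 0.1129, 0.1141]
eef_rot: [3.14, 0.001, 0.093]
force: [0.1, -0.2, -0.1]
grip_width: 0.0186
```

```bash
python3 - <<'E'
from h import *
import pickle
s=pickle.load(open("side0.pkl","rb")); t=pickle.load(open("top0.pkl","rb"))
c,sn=np.cos(.092),np.sin(.092)
print("tips@.19 expected",proj(s,[[.4805+i*c,.1297+i*sn,.19] for i in(-.0485,.0485)]),"seen (273,191),(295,187)")
for z in(.138,.12,.1): print(z,atz(s,(285,206.4),z).round(4))
P,e=tri(s,(285,206.4),t,(247.3,257)); print(P,e)
P,e=tri(s,(285,206.4),t,(242.5,257)); print(P,e)
go()
sc=cam("side"); cv2.imwrite("pics/a5.png",cv2.resize(sc["frame"][185:235,265:315],(600,600),interpolation=cv2.INTER_CUBIC))
print((proj(sc,[[.4821+i*c,.1129+i*sn,.1141] for i in(-.0095,.0095)])-[265,185]+.5)*12)
E
```

```text
tips@.19 expected [[271.47621063 195.81376808]
 [294.95028104 191.31319224]] seen (273,191),(295,187)
0.138 [0.4827 0.118  0.138 ]
0.12 [0.4892 0.1485 0.12  ]
0.1 [0.4965 0.1825 0.1   ]
[0.47973885 0.11041897 0.14236587] 0.002626123578020755
[0.48205382 0.12594485 0.13317544] 0.004629276155457608
t 3.97 p [0.4821 0.1129 0.1141] rot [3.1405e+00 7.0000e-04 9.2800e-02] F [ 0.1 -0.2 -0.1] w 0.0186
[[223.21044823 338.58325977]
 [277.70090598 327.61756269]]
```

View pics/a5.png

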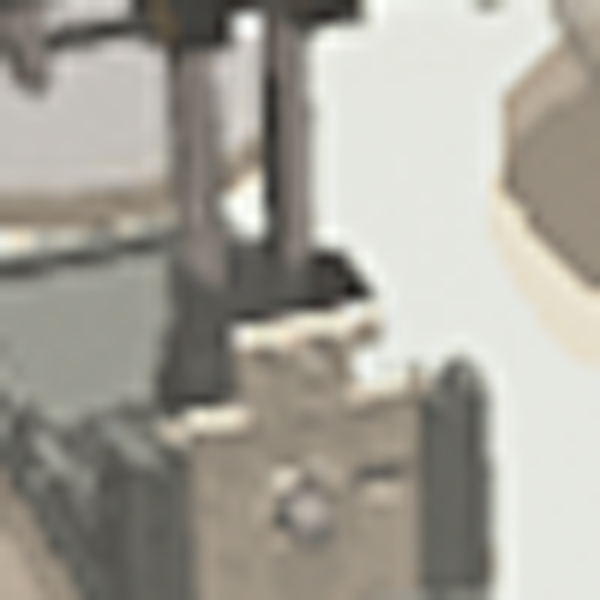

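The finger ends show at about (212,285) and (290,270), unoccluded. That is 4.5 px (about 20 mm) higher than the TCP reading projects, and the same offset appears in both earlier pictures. So the fingers passed over the fin, and the true tips sit about 20 mm above where I put them. I'll check this by contact: go back over the fin and descend lower in small steps.

```bash
python3 -c "
from h import *
print(ctrl.grip_depth,[a for a in dir(ctrl) if a[0]!='_'])
go((.4805,.1286,.135,.091),(.4805,.1286,.11,.091))"
```

```text
0.0188 ['MotionError', 'camera', 'get_obs', 'grip_depth', 'hand_in']
t 4.02 p [0.4821 0.113  0.1142] rot [3.1405e+00 6.0000e-04 9.2800e-02] F [-1.9 -0.2 -0.5] w 0.0189
(0.4805, 0.1286, 0.135, 0.091) -> [-0.02 -1.57 -2.08] [0.001 0.001 0.002]
(0.4805, 0.1286, 0.11, 0.091) -> [-0.02 -1.57  0.42] [0.001 0.001 0.002]
```

Emit:
play_rows(
  steps=[
    [[0,0,-2.0,0,0,0,0.85],[0,0,-2.0,0,0,0,0.85],[0,-1.6,-2,0,0,0,0.85],[0,-1.6,-2,0,0,0,0.85],[0,-1.6,-2,0,0,0,0.85],[0,-1.6,-2,0,0,0,0.85],[0,-1.6,-2,0,0,0,0.85],[0,-1.6,-2,0,0,0,0.85],[0,-1.6,-1,0,0,0,0.85],[0,-1.6,0,0,0,0,0.85],[0,-1.6,0.5,0,0,0,0.85],[0,-1.6,1.0,0,0,0,0.85],[0,-1.6,1.0,0,0,0,0.85]],
  ],
)

```text
time_s: 5.1
ee_pos: [0.48, 0.1288, 0.1028]
eef_rot: [3.14, 0.003, 0.093]
force: [-0.1, 0.6, -0.6]
grip_width: 0.0796
```

Emit:
play_rows(
  steps=[
    [[0,0,0.3,0,0,0,0.85],[0,0,0.6,0,0,0,0.6],[0,0,0.6,0,0,0,0.3],[0,0,0.6,0,0,0,0.3],[0,0,0.6,0,0,0,0.3],[0,0,0.6,0,0,0,0.3],[0,0,0.6,0,0,0,0.3],[0,0,0.6,0,0,0,0.3],[0,0,0.6,0,0,0,0.3],[0,0,0.6,0,0,0,0.3]],
  ],
)

```text
time_s: 5.93
ee_pos: [0.4829, 0.129, 0.097]
eef_rot: [3.141, -0.004, 0.093]
force: [23.9, 2.4, -15.4]
grip_width: 0.0459
```

```bash
python3 -c "
from h import *
go()
print(np.round(ctrl.get_obs()['moment'],2))"
```

```text
t 5.93 p [0.4829 0.129  0.097 ] rot [ 3.1407 -0.0045  0.0926] F [ 23.9   2.4 -15.4] w 0.0459
[ 0.53 -4.05 -0.01]
```

Gripped at 45.9 mm, which is the fin. The sideways force says the fin's centre lies further to +x, so I'll relax towards it and then draw back.

Emit:
play_rows(
  steps=[
    [[0.15,0,0,0,0,0,0.3],[0.3,0,0,0,0,0,0.3],[0.3,0,0,0,0,0,0.3]],
  ],
)

```text
time_s: 6.18
ee_pos: [0.4833, 0.1291, 0.0968]
eef_rot: [3.14, 0.002, 0.093]
force: [-19.9, -2.1, 11.4]
grip_width: 0.0458
```

```bash
python3 -c "
from h import *
go()
print(np.round(ctrl.get_obs()['moment'],2))"
```

```text
t 6.18 p [0.4833 0.1291 0.0968] rot [3.1404e+00 2.5000e-03 9.2600e-02] F [-19.9  -2.1  11.4] w 0.0458
[-0.48  4.01  0.03]
```

Emit:
play_rows(
  steps=[
    [[0,-0.3,0,0,0,0,0.3],[0,-1,0,0,0,0,0.3],[0,-2,0,0,0,0,0.3],[0,-3,0,0,0,0,0.3],[0,-4,0,0,0,0,0.3],[0,-5,0,0,0,0,0.3],[0,-6,0,0,0,0,0.3],[0,-7,0,0,0,0,0.3],[0,-7.8,0,0,0,0,0.3],[0,-8.3,0,0,0,0,0.3],[0,-8.6,0,0,0,0,0.3],[0,-8.8,0,0,0,0,0.3],[0,-8.8,0,0,0,0,0.3]],
  ],
)

```text
time_s: 7.27
ee_pos: [0.4754, 0.2162, 0.0968]
eef_rot: [3.139, 0.002, 0.093]
force: [-0.8, -6.1, 5.1]
grip_width: 0.0459
```

```bash
python3 -c "
from h import *
go()"
```

```text
t 7.27 p [0.4754 0.2162 0.0968] rot [3.139e+00 2.300e-03 9.280e-02] F [-0.8 -6.1  5.1] w 0.0459
```

Carriage dragged back 87.5 mm to its stop, so step 1 should be met. I'll release and go over the ribbon tab, at about (.4886,.0695) in robot coordinates.

```bash
python3 -c "
from h import *
go((.4754,.2162,.14,.0905),(.4886,.0695,.14,.0905),(.4886,.0695,.10,.0905))"
```

```text
t 7.27 p [0.4754 0.2162 0.0968] rot [3.139e+00 2.300e-03 9.280e-02] F [-0.8 -6.1  5.1] w 0.0459
(0.4754, 0.2162, 0.14, 0.0905) -> [-0.01  0.01 -4.32] [0.003 0.002 0.002]
(0.4886, 0.0695, 0.14, 0.0905) -> [-0.05 14.74 -4.28] [0.003 0.002 0.002]
(0.4886, 0.0695, 0.1, 0.0905) -> [-0.04 14.73 -0.28] [0.003 0.002 0.002]
```

Emit:
play_rows(
  steps=[
    [[0,0,0,0,0,0,0.7],[0,0,0,0,0,0,0.7],[0,0,0,0,0,0,0.7],[0,0,-2,0,0,0,0.7],[0,0,-4.3,0,0,0,0.7],[0,0,-4.3,0,0,0,0.7],[0,4,-4.3,0,0,0,0.7],[0,8,-4.3,0.003,0.002,0,0.7],[0,12,-4.3,0.003,0.002,0,0.7],[0,14.7,-4.3,0.003,0.002,0,0.7],[0,14.7,-4.3,0.003,0.002,0,0.7],[0,14.7,-2.5,0.003,0.002,0,0.7],[0,14.7,-0.8,0.003,0.002,0,0.7],[0,14.7,-0.3,0.003,0.002,0,0.7],[0,14.7,-0.1,0.003,0.002,0,0.7],[0,14.7,0.0,0.003,0.002,0,0.7],[0,14.7,0.0,0.003,0.002,0,0.7]],
  ],
)

```text
time_s: 8.68
ee_pos: [0.4892, 0.0701, 0.0977]
eef_rot: [-3.141, -0.0, 0.093]
force: [0.3, -0.2, 0.1]
grip_width: 0.0659
```

Emit:
play_rows(
  steps=[
    [[0,0,0.1,0,0,0,0.7],[0,0,0.2,0,0,0,0.7],[0,0,0.3,0,0,0,0.7],[0,0,0.3,0,0,0,0.7]],
  ],
)

```text
time_s: 9.02
ee_pos: [0.4893, 0.0701, 0.0948]
eef_rot: [-3.141, -0.0, 0.093]
force: [-0.1, -0.4, -0.4]
grip_width: 0.0655
```

Emit:
play_rows(
  steps=[
    [[0,0,0,0,0,0,0.3],[0,0,0,0,0,0,0.3],[0,0,0,0,0,0,0.3],[0,0,0,0,0,0,0.3],[0,0,0,0,0,0,0.3],[0,0,0,0,0,0,0.3]],
  ],
  force=12,
)

```text
time_s: 9.52
ee_pos: [0.4893, 0.0702, 0.0948]
eef_rot: [-3.141, -0.001, 0.093]
force: [-0.7, 0.2, -0.2]
grip_width: 0.04
```

```bash
python3 -c "
from h import *
go()
print(np.round(ctrl.get_obs()['moment'],2))"
```

```text
t 9.52 p [0.4893 0.0702 0.0948] rot [-3.1411e+00 -5.0000e-04  9.3200e-02] F [-0.7  0.2 -0.2] w 0.04
[-0.09  0.09 -0.01]
```

Tab gripped at 40.0 mm with no side load, so this is the ribbon plate. Before carrying it, I'll pinch the coarse tab once without lifting it, which gives the box's x in robot coordinates.

```bash
python3 - <<'E'
from h import *
import pickle
t=pickle.load(open("top0.pkl","rb")); g=cv2.cvtColor(t["frame"],cv2.COLOR_BGR2GRAY).astype(float)
# bright strips: subpixel column centroid per row
for lo,hi in((376,388),(396,406)):
    for v in range(253,288,2):
        r=np.clip(g[v,lo:hi]-150,0,None); 
        if r.sum()>20: print(v,round((r*np.arange(lo,hi)).sum()/r.sum(),2),end=" | ")
    print()
b=np.load("box.npy"); c,s=np.cos(b[2]),np.sin(b[2])
for k in(.056,0,-.056):
    P=[[b[0]-s*k+c*i,b[1]+c*k+s*i,z] for i,z in((-.046,.088),(.046,.088),(-.031,.118),(.031,.118))]
    print(k,P[0][:2],proj(t,P).round(1).tolist())
go((.4893,.0702,.16,0),(.4585,-.343,.15,-.0173),(.4585,-.343,.0728,-.0173))
E
```

```text
257 381.52 | 259 381.5 | 261 381.48 | 265 382.74 | 267 382.8 | 269 382.92 | 273 381.5 | 275 381.5 | 277 381.48 | 279 381.49 | 
255 400.0 | 259 401.48 | 261 401.45 | 263 401.42 | 265 401.43 | 267 401.46 | 269 401.42 | 271 401.46 | 273 401.46 | 275 401.43 | 277 401.41 | 279 399.87 | 
0.056 [np.float64(0.4111548399405116), np.float64(-0.23118034196127574)] [[362.1, 282.7], [362.4, 252.8], [363.1, 276.7], [363.3, 256.0]]
0 [np.float64(0.4101868434570781), np.float64(-0.28717197511131043)] [[380.6, 283.2], [380.6, 253.2], [381.9, 277.1], [381.9, 256.5]]
-0.056 [np.float64(0.40921884697364463), np.float64(-0.34316360826134507)] [[399.0, 283.6], [398.8, 253.7], [400.7, 277.6], [400.6, 257.0]]
t 9.52 p [0.4893 0.0702 0.0948] rot [-3.1411e+00 -5.0000e-04  9.3200e-02] F [-0.7  0.2 -0.2] w 0.04
(0.4893, 0.0702, 0.16, 0) -> [ 0.01 -0.01 -6.52] [-0.001 -0.001  0.093]
(0.4585, -0.343, 0.15, -0.0173) -> [-6.91 40.85 -5.55] [-0.001 -0.     0.11 ]
(0.4585, -0.343, 0.0728, -0.0173) -> [-6.91 40.85  2.17] [-0.001 -0.     0.11 ]
```

Emit:
play_rows(
  steps=[
    [[0,0,0,0,0,0,0.85],[0,0,0,0,0,0,0.85],[0,0,0,0,0,0,0.85],[0,0,-3,0,0,0,0.85],[0,0,-6,0,0,0,0.85],[-0.5,3,-6,0,0,0.05,0.85],[-7,41.1,-6,0,0,0.107,0.85],[-7,41.1,-6,0,0,0.107,0.85],[-7,41.1,-6,0,0,0.107,0.85],[-7,41.1,-6,0,0,0.107,0.85],[-7,41.1,-6,0,0,0.107,0.85],[-7,41.1,-6,0,0,0.107,0.85],[-7,41.1,-6,0,0,0.107,0.85],[-7,41.1,-6,0,0,0.107,0.85],[-7,41.1,-6,0,0,0.107,0.85],[-7,41.1,-6,0,0,0.107,0.85],[-7,41.1,-6,0,0,0.107,0.85],[-7,41.1,-6,0,0,0.107,0.85],[-7,41.1,-6,0,0,0.107,0.85]],
  ],
)

```text
time_s: 11.1
ee_pos: [0.458, -0.3444, 0.1545]
eef_rot: [-3.141, -0.0, -0.013]
force: [-0.3, 0.5, -0.1]
grip_width: 0.0798
```

```bash
python3 -c "
from h import *
go((.4575,-.346,.09,-.013),(.4575,-.346,.0728,-.013))"
```

```text
t 11.1 p [ 0.458  -0.3444  0.1545] rot [-3.1407e+00 -3.0000e-04 -1.2900e-02] F [-0.3  0.5 -0.1] w 0.0798
(0.4575, -0.346, 0.09, -0.013) -> [-0.05  0.16  6.45] [-0.001 -0.     0.   ]
(0.4575, -0.346, 0.0728, -0.013) -> [-0.05  0.17  8.17] [-0.001 -0.     0.   ]
```

Emit:
play_rows(
  steps=[
    [[0,0.15,3,0,0,0,0.85],[0,0.15,5.5,0,0,0,0.85],[0,0.15,7,0,0,0,0.85],[0,0.15,7.8,0,0,0,0.85],[0,0.15,8.1,0,0,0,0.7],[0,0.15,8.1,0,0,0,0.55],[0,0.15,8.1,0,0,0,0.55],[0,0.15,8.1,0,0,0,0.55],[0,0.15,8.1,0,0,0,0.55],[0,0.15,8.1,0,0,0,0.55],[0,0.15,8.1,0,0,0,0.55]],
  ],
  force=10,
)

```text
time_s: 12.02
ee_pos: [0.4585, -0.3463, 0.0745]
eef_rot: [3.141, -0.002, -0.013]
force: [-0.5, -0.2, 5.8]
grip_width: 0.0619
```

```bash
python3 -c "
from h import *
go(); print(np.round(ctrl.get_obs()['moment'],2))"
```

```text
t 12.02 p [ 0.4585 -0.3463  0.0745] rot [ 3.1413e+00 -1.7000e-03 -1.3000e-02] F [-0.5 -0.2  5.8] w 0.0619
[-0.03  0.1  -0.02]
```

Width 61.9 mm confirms the coarse plate. Its slot centre is at robot x≈.4585, so the left slot is at about (.460,−.234). Now back to the ribbon plate.

```bash
python3 -c "
from h import *
go((.4585,-.346,.15,-.013),(.4892,.0702,.15,.0915),(.4892,.0702,.0945,.0915))"
```

```text
t 12.02 p [ 0.4585 -0.3463  0.0745] rot [ 3.1413e+00 -1.7000e-03 -1.3000e-02] F [-0.5 -0.2  5.8] w 0.0619
(0.4585, -0.346, 0.15, -0.013) -> [ 0.02 -0.03 -7.55] [ 0.    -0.002 -0.   ]
(0.4892, 0.0702, 0.15, 0.0915) -> [  2.54 -41.68  -7.56] [ 0.    -0.002 -0.105]
(0.4892, 0.0702, 0.0945, 0.0915) -> [  2.53 -41.68  -2.01] [ 0.    -0.002 -0.105]
```

Emit:
play_rows(
  steps=[
    [[0,0,0,0,0,0,0.85],[0,0,0,0,0,0,0.85],[0,0,0,0,0,0,0.85],[0,0,-4,0,0,0,0.8],[0,0,-7.5,0,0,0,0.7],[0.2,-4,-7.8,0,-0.002,0,0.7],[2.54,-41.7,-7.8,0,-0.002,-0.105,0.7],[2.54,-41.7,-7.8,0,-0.002,-0.105,0.7],[2.54,-41.7,-7.8,0,-0.002,-0.105,0.7],[2.54,-41.7,-7.8,0,-0.002,-0.105,0.7],[2.54,-41.7,-7.8,0,-0.002,-0.105,0.7],[2.54,-41.7,-7.8,0,-0.002,-0.105,0.7],[2.54,-41.7,-7.8,0,-0.002,-0.105,0.7],[2.54,-41.7,-7.8,0,-0.002,-0.105,0.7],[2.54,-41.7,-7.8,0,-0.002,-0.105,0.7],[2.54,-41.7,-7.8,0,-0.002,-0.105,0.7],[2.54,-41.7,-7.8,0,-0.002,-0.105,0.7],[2.54,-41.7,-7.8,0,-0.002,-0.105,0.7],[2.54,-41.7,-7.8,0,-0.002,-0.105,0.7]],
  ],
)

```text
time_s: 13.6
ee_pos: [0.4891, 0.0693, 0.1523]
eef_rot: [3.141, 0.001, 0.091]
force: [0.2, 0.7, 0.3]
grip_width: 0.0658
```

```bash
python3 -c "
from h import *
go((.4892,.0702,.0945,.0915))"
```

```text
t 13.6 p [0.4891 0.0693 0.1523] rot [3.1411e+00 6.0000e-04 9.0800e-02] F [0.2 0.7 0.3] w 0.0658
(0.4892, 0.0702, 0.0945, 0.0915) -> [ 0.02 -0.1   5.78] [ 0.     0.001 -0.001]
```

Descend, grip with more force, then lift a little.

Emit:
play_rows(
  steps=[
    [[0,-0.1,3,0,0,0,0.7],[0,-0.1,4.8,0,0,0,0.7],[0,-0.1,5.6,0,0,0,0.7],[0,-0.1,5.75,0,0,0,0.6],[0,-0.1,5.75,0,0,0,0.3],[0,-0.1,5.75,0,0,0,0.3],[0,-0.1,5.75,0,0,0,0.3],[0,-0.1,5.75,0,0,0,0.3],[0,-0.1,5.75,0,0,0,0.3],[0,-0.1,5.75,0,0,0,0.3]],
  ],
  force=25,
)

```text
time_s: 14.43
ee_pos: [0.4895, 0.0703, 0.0957]
eef_rot: [3.141, -0.001, 0.091]
force: [-1.9, 0.2, 7.0]
grip_width: 0.0395
```

Emit:
play_rows(
  steps=[
    [[0,0,-0.5,0,0,0,0.3],[0,0,-1.5,0,0,0,0.3],[0,0,-2.5,0,0,0,0.3],[0,0,-3.5,0,0,0,0.3],[0,0,-3.5,0,0,0,0.3]],
  ],
)

```text
time_s: 14.85
ee_pos: [0.4904, 0.0704, 0.1333]
eef_rot: [3.141, -0.004, 0.091]
force: [-0.4, 0.2, -0.0]
grip_width: 0.0399
```

```bash
python3 -c "
from h import *
o=ctrl.get_obs();x,y,z=o['ee_pos']
go((.489,.070,.183,.0915),(.460,-.234,.183,-.013),(.460,-.234,.125,-.013))"
```

```text
t 14.85 p [0.4904 0.0704 0.1333] rot [ 3.141  -0.0043  0.0909] F [-0.4  0.2 -0. ] w 0.0399
(0.489, 0.07, 0.183, 0.0915) -> [-0.12  0.03 -4.98] [ 0.001 -0.004 -0.001]
(0.46, -0.234, 0.183, -0.013) -> [-5.77 30.04 -4.98] [ 0.    -0.004  0.104]
(0.46, -0.234, 0.125, -0.013) -> [-5.79 30.04  0.82] [ 0.    -0.004  0.104]
```

Plate is lifting freely. I'll raise it clear of the posts, carry it over, and stop above the left slot.

Emit:
play_rows(
  steps=[
    [[-0.1,0,-2,0,-0.004,0,0.3],[-0.1,0,-4,0,-0.004,0,0.3],[-0.1,0,-5.2,0,-0.004,0,0.3],[-0.1,0,-5.3,0,-0.004,0,0.3],[-0.4,2,-5.3,0,-0.004,0.01,0.3],[-1,5,-5.3,0,-0.004,0.02,0.3],[-1.6,8,-5.3,0,-0.004,0.04,0.3],[-2.2,11,-5.3,0,-0.004,0.05,0.3],[-2.8,14,-5.3,0,-0.004,0.06,0.3],[-3.4,17,-5.3,0,-0.004,0.07,0.3],[-4,20,-5.3,0,-0.004,0.08,0.3],[-4.6,23,-5.3,0,-0.004,0.09,0.3],[-5.1,26,-5.3,0,-0.004,0.1,0.3],[-5.5,28.5,-5.3,0,-0.004,0.104,0.3],[-5.8,30,-5.3,0,-0.004,0.104,0.3],[-5.8,30,-3,0,-0.004,0.104,0.3],[-5.8,30,-1,0,-0.004,0.104,0.3],[-5.8,30,0.2,0,-0.004,0.104,0.3],[-5.8,30,0.2,0,-0.004,0.104,0.3]],
  ],
)

```text
time_s: 16.43
ee_pos: [0.4584, -0.2329, 0.1278]
eef_rot: [-3.139, 0.004, -0.013]
force: [-0.7, -0.7, -0.8]
grip_width: 0.0401
```

```bash
python3 - <<'E'
from h import *
go((.460,-.234,.125,-.013))
c=cam("side"); f=c["frame"]; im=cv2.resize(f[225:325,265:345],(640,800),interpolation=cv2.INTER_CUBIC)[:600]
cv2.imwrite("pics/b1.png",im)
E
```

```text
t 16.43 p [ 0.4584 -0.2329  0.1278] rot [-3.1393  0.0042 -0.0134] F [-0.7 -0.7 -0.8] w 0.0401
(0.46, -0.234, 0.125, -0.013) -> [0.16 0.11 0.28] [-0.002  0.004 -0.   ]
```

View pics/b1.png

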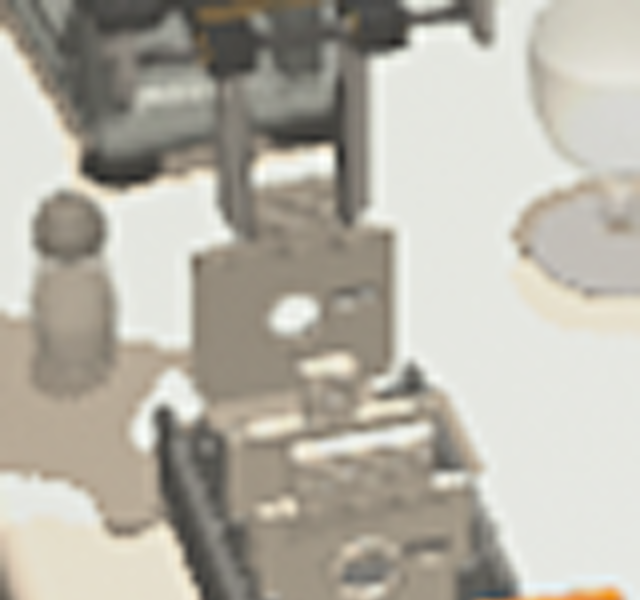

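The ribbon plate hangs upright above the empty slot. I'll correct x, y and tilt, and lower it slowly.

Emit:
play_rows(
  steps=[
    [[0.16,0.1,0,-0.002,0.004,0,0.3],[0.16,0.1,0.3,-0.002,0.004,0,0.3],[0.16,0.1,0.8,-0.002,0.004,0,0.3],[0.16,0.1,1.2,-0.002,0.004,0,0.3],[0.16,0.1,1.6,-0.002,0.004,0,0.3],[0.16,0.1,2,-0.002,0.004,0,0.3],[0.16,0.1,2.3,-0.002,0.004,0,0.3],[0.16,0.1,2.3,-0.002,0.004,0,0.3]],
  ],
)

```text
time_s: 17.15
ee_pos: [0.4604, -0.2341, 0.106]
eef_rot: [3.141, -0.001, -0.013]
force: [-0.8, -1.1, -0.2]
grip_width: 0.0395
```

```bash
python3 -c "
from h import *
go((.460,-.234,.0737,-.013)); print(np.round(ctrl.get_obs()['moment'],2))"
```

```text
t 17.15 p [ 0.4604 -0.2341  0.106 ] rot [ 3.1411e+00 -9.0000e-04 -1.3200e-02] F [-0.8 -1.1 -0.2] w 0.0395
(0.46, -0.234, 0.0737, -0.013) -> [-0.04 -0.01  3.23] [ 0.    -0.001 -0.   ]
[-0.2   0.02  0.01]
```

Emit:
play_rows(
  steps=[
    [[0,0,0.4,0,0,0,0.3],[0,0,0.8,0,0,0,0.3],[0,0,1.2,0,0,0,0.3],[0,0,1.6,0,0,0,0.3],[0,0,2.0,0,0,0,0.3],[0,0,2.4,0,0,0,0.3],[0,0,2.8,0,0,0,0.3],[0,0,2.8,0,0,0,0.3]],
  ],
)

```text
time_s: 17.82
ee_pos: [0.4601, -0.234, 0.0771]
eef_rot: [3.142, -0.0, -0.013]
force: [-0.3, -1.5, -2.3]
grip_width: 0.0399
```

```bash
python3 -c "
from h import *
go((.460,-.234,.0737,-.013)); print(np.round(ctrl.get_obs()['moment'],2))"
```

```text
t 17.82 p [ 0.4601 -0.234   0.0771] rot [ 3.1415 -0.     -0.0131] F [-0.3 -1.5 -2.3] w 0.0399
(0.46, -0.234, 0.0737, -0.013) -> [-0.01 -0.    0.34] [ 0. -0. -0.]
[-0.47  0.09  0.13]
```

Emit:
play_rows(
  steps=[
    [[0,0,0.2,0,0,0,0.3],[0,0,0.4,0,0,0,0.3],[0,0,0.6,0,0,0,0.3],[0,0,0.6,0,0,0,0.3]],
  ],
)

```text
time_s: 18.15
ee_pos: [0.4602, -0.2348, 0.0732]
eef_rot: [3.14, -0.001, -0.013]
force: [-12.3, -0.1, 25.6]
grip_width: 0.04
```

Seated: z .0732 with 25 N upward reaction. I'll release and go to the coarse plate.

Emit:
play_rows(
  steps=[
    [[0,0,-0.1,0,0,0,0.5],[0,0,-0.1,0,0,0,0.85],[0,0,-0.1,0,0,0,0.85],[0,0,-0.1,0,0,0,0.85],[0,0,-0.1,0,0,0,0.85],[0,0,-0.1,0,0,0,0.85],[0,0,-3,0,0,0,0.85],[0,0,-6,0,0,0,0.85],[0,0,-7,0,0,0,0.85],[-0.1,4,-7,0,0,0,0.85],[-0.2,8,-7,0,0,0,0.85],[-0.2,11.1,-7,0,0,0,0.85],[-0.2,11.1,-7,0,0,0,0.85],[-0.2,11.1,-7,0,0,0,0.85]],
  ],
)

```text
time_s: 19.32
ee_pos: [0.4561, -0.3465, 0.1424]
eef_rot: [3.141, 0.0, -0.015]
force: [-0.4, 0.5, -0.4]
grip_width: 0.0801
```

```bash
python3 - <<'E'
from h import *
go((.4585,-.3463,.0745,-.013))
c=cam("side"); im=cv2.resize(c["frame"][225:325,265:345],(640,800),interpolation=cv2.INTER_CUBIC)[:600]
cv2.imwrite("pics/b2.png",im)
b=np.array([.4572,-.2345]); 
# predicted ribbon tab top front edge middle if seated / 10 mm high
print(proj(c,[[.4585,-.2395,.118],[.4585,-.2395,.128]]))
E
```

```text
t 19.32 p [ 0.4561 -0.3465  0.1424] rot [ 3.1407e+00  3.0000e-04 -1.5200e-02] F [-0.4  0.5 -0.4] w 0.0801
(0.4585, -0.3463, 0.0745, -0.013) -> [ 0.24 -0.03  6.79] [ 0.001  0.    -0.002]
[[302.10255951 261.54995154]
 [302.03899981 259.19872308]]
```

Emit:
play_rows(
  steps=[
    [[0.24,0,2,0,0,-0.002,0.85],[0.24,0,4.5,0,0,-0.002,0.85],[0.24,0,6,0,0,-0.002,0.85],[0.24,0,6.7,0,0,-0.002,0.8],[0.24,0,6.7,0,0,-0.002,0.55],[0.24,0,6.7,0,0,-0.002,0.55],[0.24,0,6.7,0,0,-0.002,0.55],[0.24,0,6.7,0,0,-0.002,0.55],[0.24,0,6.7,0,0,-0.002,0.55]],
  ],
  force=25,
)

```text
time_s: 20.12
ee_pos: [0.4592, -0.3458, 0.0766]
eef_rot: [3.14, -0.001, -0.012]
force: [-0.2, 0.1, 3.1]
grip_width: 0.0618
```

Emit:
play_rows(
  steps=[
    [[0,0,-0.5,0,0,0,0.55],[0,0,-1.5,0,0,0,0.55],[0,0,-2.5,0,0,0,0.55],[0,0,-3.5,0,0,0,0.55],[0,0,-5.5,0,0,0,0.55],[0,0,-8,0,0,0,0.55],[0,0,-10.5,0,0,0,0.55],[0,0,-11.2,0,0,0,0.55],[0,0,-11.2,0,0,0,0.55]],
  ],
)

```text
time_s: 20.87
ee_pos: [0.4597, -0.3461, 0.1911]
eef_rot: [3.137, -0.004, -0.012]
force: [-0.2, 0.6, 0.1]
grip_width: 0.0618
```

```bash
python3 -c "
from h import *
go((.4889,.070,.187,.0915),(.4889,.070,.182,.0915))"
```

```text
t 20.87 p [ 0.4597 -0.3461  0.1911] rot [ 3.137  -0.0044 -0.0118] F [-0.2  0.6  0.1] w 0.0618
(0.4889, 0.07, 0.187, 0.0915) -> [  2.43 -41.64   0.23] [ 0.005 -0.004 -0.103]
(0.4889, 0.07, 0.182, 0.0915) -> [  2.42 -41.64   0.73] [ 0.005 -0.004 -0.103]
```

Emit:
play_rows(
  steps=[
    [[0.1,-1.5,0,0.005,-0.004,0,0.55],[0.3,-4.5,0,0.005,-0.004,-0.01,0.55],[0.5,-8,0,0.005,-0.004,-0.02,0.55],[0.7,-11.5,0,0.005,-0.004,-0.03,0.55],[0.9,-15,0,0.005,-0.004,-0.04,0.55],[1.1,-18.5,0,0.005,-0.004,-0.05,0.55],[1.3,-22,0,0.005,-0.004,-0.06,0.55],[1.5,-25.5,0,0.005,-0.004,-0.07,0.55],[1.7,-29,0,0.005,-0.004,-0.08,0.55],[1.9,-32.5,0,0.005,-0.004,-0.09,0.55],[2.1,-36,0,0.005,-0.004,-0.1,0.55],[2.3,-39,0,0.005,-0.004,-0.103,0.55],[2.43,-41,0,0.005,-0.004,-0.103,0.55],[2.43,-41.6,0,0.005,-0.004,-0.103,0.55],[2.43,-41.6,0,0.005,-0.004,-0.103,0.55],[2.43,-41.6,0,0.005,-0.004,-0.103,0.55]],
  ],
)

```text
time_s: 22.2
ee_pos: [0.4884, 0.0693, 0.1885]
eef_rot: [-3.142, 0.001, 0.092]
force: [0.1, -0.2, -0.3]
grip_width: 0.0619
```

```bash
python3 - <<'E'
from h import *
go((.489,.070,.180,.0915))
c=cam("side"); im=cv2.resize(c["frame"][175:250,250:325],(600,600),interpolation=cv2.INTER_CUBIC)
im2=cv2.resize(c["frame"][240:325,275:303+12],(200,425),interpolation=cv2.INTER_CUBIC)
im3=np.zeros((600,800,3),np.uint8); im3[:,:600]=im; im3[:425,600:]=im2
cv2.imwrite("pics/b3.png",im3)
E
```

```text
t 22.2 p [0.4884 0.0693 0.1885] rot [-3.1416e+00  1.2000e-03  9.1600e-02] F [ 0.1 -0.2 -0.3] w 0.0619
(0.489, 0.07, 0.18, 0.0915) -> [ 0.07 -0.06  0.85] [-0.     0.001  0.   ]
```

View pics/b3.png

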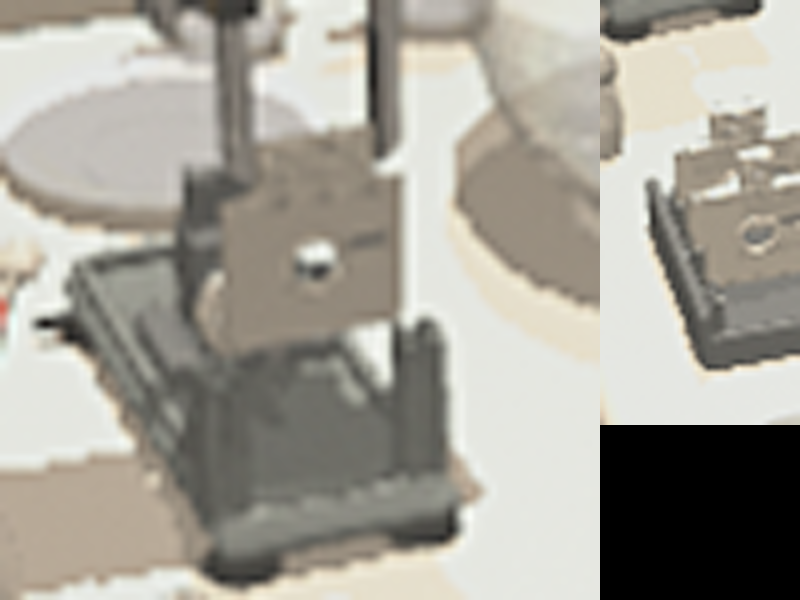

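The coarse plate hangs upright above the frame between the posts, and the ribbon and fine plates stand in the box. I'll lower it in small steps.

Emit:
play_rows(
  steps=[
    [[0.05,-0.05,0,0,0.001,0,0.55],[0.05,-0.05,0.4,0,0.001,0,0.55],[0.05,-0.05,0.8,0,0.001,0,0.55],[0.05,-0.05,1.2,0,0.001,0,0.55],[0.05,-0.05,1.6,0,0.001,0,0.55],[0.05,-0.05,1.9,0,0.001,0,0.55],[0.05,-0.05,2.1,0,0.001,0,0.55],[0.05,-0.05,2.1,0,0.001,0,0.55]],
  ],
)

```text
time_s: 22.92
ee_pos: [0.4888, 0.0695, 0.1672]
eef_rot: [-3.141, 0.0, 0.091]
force: [0.5, 1.3, -1.5]
grip_width: 0.0617
```

```bash
python3 -c "
from h import *
go((.489,.070,.1,.0915)); print(np.round(ctrl.get_obs()['moment'],2))"
```

```text
t 22.92 p [0.4888 0.0695 0.1672] rot [-3.1412e+00  5.0000e-04  9.0600e-02] F [ 0.5  1.3 -1.5] w 0.0617
(0.489, 0.07, 0.1, 0.0915) -> [ 0.03 -0.04  6.72] [-0.     0.    -0.001]
[ 0.31  0.07 -0.05]
```

Emit:
play_rows(
  steps=[
    [[0,-0.03,0.6,0,0,0,0.55],[0,-0.03,1.2,0,0,0,0.55],[0,-0.03,1.8,0,0,0,0.55],[0,-0.03,2.4,0,0,0,0.55],[0,-0.03,3,0,0,0,0.55],[0,-0.03,3,0,0,0,0.55]],
  ],
)

```text
time_s: 23.42
ee_pos: [0.4885, 0.0699, 0.1359]
eef_rot: [-3.141, 0.001, 0.091]
force: [1.0, 2.6, -3.0]
grip_width: 0.0619
```

Emit:
play_rows(
  steps=[
    [[0,0,0.6,0,0,0,0.55],[0,0,1.2,0,0,0,0.55],[0,0,1.8,0,0,0,0.55],[0,0,2.4,0,0,0,0.55],[0,0,3,0,0,0,0.55],[0,0,3.3,0,0,0,0.55],[0,0,3.3,0,0,0,0.55]],
  ],
)

```text
time_s: 24.0
ee_pos: [0.4884, 0.0702, 0.1019]
eef_rot: [-3.141, 0.002, 0.091]
force: [3.0, 5.2, -6.1]
grip_width: 0.0616
```

```bash
python3 -c "
from h import *
go((.489,.070,.1,.0915)); print(np.round(ctrl.get_obs()['moment'],2))"
```

```text
t 24.0 p [0.4884 0.0702 0.1019] rot [-3.1406e+00  1.8000e-03  9.0700e-02] F [ 3.   5.2 -6.1] w 0.0616
(0.489, 0.07, 0.1, 0.0915) -> [0.06 0.03 0.19] [-0.001  0.002 -0.001]
[ 1.22 -0.72 -0.11]
```

Emit:
play_rows(
  steps=[
    [[0,-0.05,0.2,0,0,0,0.55],[0,-0.05,0.4,0,0,0,0.55],[0,-0.05,0.6,0,0,0,0.55],[0,-0.05,0.6,0,0,0,0.55]],
  ],
)

```text
time_s: 24.33
ee_pos: [0.488, 0.0705, 0.0974]
eef_rot: [-3.141, 0.002, 0.091]
force: [-13.5, 1.2, 27.6]
grip_width: 0.0616
```

```bash
python3 -c "
from h import *
go((.489,.070,.1,.0915)); print(np.round(ctrl.get_obs()['moment'],2))"
```

```text
t 24.33 p [0.488  0.0705 0.0974] rot [-3.1411e+00  2.4000e-03  9.1000e-02] F [-13.5   1.2  27.6] w 0.0616
(0.489, 0.07, 0.1, 0.0915) -> [ 0.1   0.06 -0.26] [-0.001  0.002 -0.   ]
[0.13 2.95 0.  ]
```

Seated at .0974 with 28 N reaction. I'll release and return to the fin.

Emit:
play_rows(
  steps=[
    [[0,0,-0.15,0,0,0,0.75],[0,0,-0.15,0,0,0,0.8],[0,0,-0.15,0,0,0,0.8],[0,0,-0.15,0,0,0,0.8],[0,0,-0.15,0,0,0,0.8],[0,0,-2,0,0,0,0.8],[0,0,-4.5,0,0,0,0.8],[0,0,-5,0,0,0,0.8],[0,-4,-5,0,0,0,0.8],[0,-8,-5,0,0,0,0.8],[0,-12,-5,0,0,0,0.8],[0,-14.6,-5,0,0,0,0.8],[0,-14.6,-5,0,0,0,0.8],[0,-14.6,-5,0,0,0,0.8]],
  ],
  force=15,
)

```text
time_s: 25.5
ee_pos: [0.4743, 0.2167, 0.1467]
eef_rot: [-3.141, 0.003, 0.093]
force: [-0.3, 0.1, 0.2]
grip_width: 0.0751
```

```bash
python3 -c "
from h import *
go((.4752,.2162,.098,.091))"
```

```text
t 25.5 p [0.4743 0.2167 0.1467] rot [-3.1415  0.0033  0.0933] F [-0.3  0.1  0.2] w 0.0751
(0.4752, 0.2162, 0.098, 0.091) -> [0.1  0.05 4.87] [-0.     0.003  0.002]
```

Emit:
play_rows(
  steps=[
    [[0.1,0.05,2,0,0.003,0.002,0.8],[0.1,0.05,3.8,0,0.003,0.002,0.8],[0.1,0.05,4.6,0,0.003,0.002,0.7],[0.1,0.05,4.8,0,0.003,0.002,0.3],[0.1,0.05,4.8,0,0.003,0.002,0.3],[0.1,0.05,4.8,0,0.003,0.002,0.3],[0.1,0.05,4.8,0,0.003,0.002,0.3],[0.1,0.05,4.8,0,0.003,0.002,0.3]],
  ],
)

```text
time_s: 26.17
ee_pos: [0.4755, 0.2161, 0.0996]
eef_rot: [-3.141, -0.001, 0.091]
force: [-3.5, -2.6, 6.8]
grip_width: 0.0458
```

```bash
python3 -c "
from h import *
go((.4754+.09*.0905,.2162-.09*.996,.098,.091))"
```

```text
t 26.17 p [0.4755 0.2161 0.0996] rot [-3.1415e+00 -6.0000e-04  9.1300e-02] F [-3.5 -2.6  6.8] w 0.0458
(0.483545, 0.12656, 0.098, 0.091) -> [-0.01  8.99  0.16] [-0.    -0.001  0.   ]
```

Fin gripped again (45.8 mm). Now forward to the stop.

Emit:
play_rows(
  steps=[
    [[0,0.3,0,0,0,0,0.3],[0,1,0,0,0,0,0.3],[0,2,0,0,0,0,0.3],[0,3,0,0,0,0,0.3],[0,4,0,0,0,0,0.3],[0,5,0,0,0,0,0.3],[0,6,0,0,0,0,0.3],[0,6.6,0,0,0,0,0.3],[0,6.6,0,0,0,0,0.3]],
  ],
)

```text
time_s: 26.92
ee_pos: [0.4815, 0.1488, 0.0997]
eef_rot: [3.141, -0.0, 0.09]
force: [-4.0, -2.6, 0.3]
grip_width: 0.0458
```

Emit:
play_rows(
  steps=[
    [[0,0.4,0,0,0,0,0.3],[0,0.8,0,0,0,0,0.3],[0,1.2,0,0,0,0,0.3],[0,1.6,0,0,0,0,0.3],[0,2,0,0,0,0,0.3],[0,2.3,0,0,0,0,0.3],[0,2.5,0,0,0,0,0.3],[0,2.6,0,0,0,0,0.3],[0,2.6,0,0,0,0,0.3]],
  ],
)

```text
time_s: 27.67
ee_pos: [0.4836, 0.1249, 0.0997]
eef_rot: [-3.138, -0.0, 0.09]
force: [-4.9, 18.6, -1.7]
grip_width: 0.0457
```

```bash
python3 -c "
from h import *
go()"
```

```text
t 27.67 p [0.4836 0.1249 0.0997] rot [-3.1383e+00 -2.0000e-04  9.0100e-02] F [-4.9 18.6 -1.7] w 0.0457
```

At the forward stop: 18.6 N after 91 mm of travel. Release and retreat.

Emit:
play_rows(
  steps=[
    [[0,0,0,0,0,0,0.75],[0,0,0,0,0,0,0.75],[0,0,0,0,0,0,0.75],[0,0,0,0,0,0,0.75],[0,0,0,0,0,0,0.75],[0,0,-3,0,0,0,0.75],[0,0,-6,0,0,0,0.75],[0,0,-8,0,0,0,0.75],[-4,-4,-9,0,0,0,0.75],[-8,-8,-9,0,0,0,0.75],[-12,-12,-9,0,0,0,0.75],[-14,-16,-9,0,0,0,0.75],[-14,-20,-9,0,0,0,0.75],[-14,-24,-9,0,0,0,0.75],[-14,-24,-9,0,0,0,0.75],[-14,-24,-9,0,0,0,0.75]],
  ],
)

```text
time_s: 29.0
ee_pos: [0.3207, 0.3554, 0.1905]
eef_rot: [-3.137, -0.0, 0.094]
force: [0.6, -0.3, 0.5]
grip_width: 0.0707
```

```bash
python3 - <<'E'
from h import *
import pickle
go()
t0=pickle.load(open("top0.pkl","rb"));s0=pickle.load(open("side0.pkl","rb")); t=cam("top"); s=cam("side")
G=lambda c:cv2.cvtColor(c["frame"],cv2.COLOR_BGR2GRAY).astype(np.float32)
# side: template of plate body (hole, lower shoulders) of ribbon home vs coarse home
def match(a,b,u,v,w,h,r=6,name=""):
    T=G(a)[v:v+h,u:u+w]; I=G(b)[v-r:v+h+r,u-r:u+w+r]; m=cv2.matchTemplate(I,T,cv2.TM_CCOEFF_NORMED); _,mx,_,p=cv2.minMaxLoc(m); print(name,"shift",p[0]-r,p[1]-r,"score",round(mx,3),"score at 0",round(float(m[r,r]),3))
match(s0,s,280,219,20,18,name="side plate home")
match(t0,t,235,245,23,22,name="top carriage")
match(s0,s,303,266,18,8,name="side fine tab area")
for lo,hi,nm in((258,268,"frame"),(359,370,"left slot"),(376,388,"middle")):
    g=G(t); print(nm,[(v,round(float((np.clip(g[v,lo:hi]-150,0,None)*np.arange(lo,hi)).sum()/np.clip(g[v,lo:hi]-150,0,None).sum()),1)) for v in range(241,286,3) if np.clip(g[v,lo:hi]-150,0,None).sum()>20 and v<284])
d=np.abs(G(t)-G(t0)).astype(np.uint8)>40; d[300:]=0; n,l,st,_=cv2.connectedComponentsWithStats(d.astype(np.uint8))
print("top changed",[r.tolist() for r in st[1:] if r[4]>5])
E
```

```text
t 29.0 p [0.3207 0.3554 0.1905] rot [-3.1373e+00 -5.0000e-04  9.4200e-02] F [ 0.6 -0.3  0.5] w 0.0707
side plate home shift 0 0 score 0.776 score at 0 0.776
top carriage shift 1 0 score 0.969 score at 0 0.658
side fine tab area shift 6 -5 score 0.594 score at 0 0.412
frame [(247, 261.2), (250, 261.2), (253, 261.3), (256, 261.9), (259, 262.0), (262, 262.1), (268, 263.2), (283, 262.6)]
left slot [(241, 364.0), (244, 364.0), (247, 364.0), (256, 362.6), (259, 362.7), (262, 364.0), (265, 364.0), (268, 364.0), (271, 363.9), (277, 362.7), (280, 363.0)]
middle [(241, 381.5), (244, 381.5), (247, 381.5), (250, 382.0), (259, 381.5), (262, 381.5), (265, 382.8), (268, 382.9), (274, 381.5), (277, 381.5)]
top changed [[227, 244, 3, 9, 9], [231, 244, 2, 15, 18], [254, 251, 4, 16, 26], [356, 253, 10, 31, 182], [229, 254, 1, 6, 6], [399, 254, 5, 24, 66], [260, 258, 5, 9, 20], [390, 260, 12, 24, 204], [90, 271, 67, 29, 1310], [162, 286, 12, 10, 77]]
```

```bash
python3 -c "
from h import *
print(ctrl.hand_in())"
```

```text
the job is handed in; nothing more can be done
None
```

The slicer is set up for thick noodles, and I handed the job in at about 29 s; no verdict was reported. I drew the carriage back 87.5 mm to its stop and put the ribbon plate in the left slot. The coarse plate (tab measured 61.9 mm) went into the frame with its teeth towards the carriage, and I pushed the carriage forward to its stop.

**Last checks that agree**
- **Ribbon plate:** it bottomed in its slot with 26 N of upward reaction, and its strip in the top view sits where the slot should be.
- **Coarse plate:** it bottomed in the frame with 28 N. In the side view it matches the home position with no pixel shift, though the match score is only 0.78, because its wider grip looks different from the ribbon plate's.
- **Carriage:** it met its stop with 19 N after 91 mm of travel. In the top view it sits 1 pixel (about 3 mm) further forward than at the start.
- **Fine plate:** its position in the top view is unchanged.

**What disagreed or was left unconfirmed**
- **First grasp on the fin:** it passed over the top. The finger ends look 15–20 mm above the reported TCP, so I set grasp heights by contact instead.
- **Fine plate in the side view:** the template match there gave no usable result, probably because the coarse plate in front of it is gone.
- **Near the teaspoon:** a small change shows in the last top view. I think it is the parked arm, but I did not confirm that; the hand stayed well above the worktop there.

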